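# Dial the parts dispenser to blue and store the air cap

## Task

Turn the grey dial cover of the round parts dispenser by its black bar grip until its opening lines up with the compartment marked by the blue dot, then put the loose brass spray-gun air cap into that compartment through the opening. Leave the opening centred on the blue compartment and do not disturb the other things on the bench.

Things in the scene. Friction and masses are not known exactly. Their poses are not given: they have to be found in the camera images.
- dispenser: Round dispenser fixed to the bench; origin on its axis at bench height, z up. Black foot plate 248 mm across, 6 thick; white tray 200 mm across, rim 30 and floor 8 mm above the bench, split by 3 mm walls into six 60-degree compartments (14 to 97 mm off the axis) centred at 0, 60 .. 300 degrees from its x axis. Dots mark five; the one at 0 has none, and the opening starts near it.
- dial (a joint): Angle (rad) of the grey cover about the vertical axis, counter-clockwise positive from above, 0 = opening over the undotted compartment. Turns about a full turn each way, no detents; light friction (0.06 N m) keeps it where it is left. Starts within 0.4 of 0. Flat disc 201 mm across, top 35 and underside 30 mm above the bench, one wedge opening 48 degrees wide, 36 to 94 mm off the axis.
- dial_grip (a point): On the cover's axis, 64 mm above the bench, inside the black bar grip: 16 mm thick, 64 mm long, top 77 mm above the bench, standing on a low black hub (60 mm across, top 41 mm above the bench). The frame turns with the cover: x runs along the bar towards the opening (white stripe on the bar's top at that end), z up.
- opening (a point): Middle of the opening in the cover, 66 mm from the axis, at the cover's top face (35 mm above the bench); x axis points outwards from the axis.
- opening_mark (a point): Point in line with the middle of the opening, turning with the cover, 112 mm from the axis (the dots' radius), 35 mm above the bench. Straight above the blue dot when the opening is lined up.
- dot_blue: Blue disc 18 mm across, 2 mm thick, on the foot plate 112 mm from the dispenser's axis, in line with the middle of the wanted compartment; origin centre of its underside. Red, yellow, green and white dots mark other compartments; which colour is where varies.
- brass_cap: The part to store: spray-gun air cap of turned brass (gold-brown), upright and loose on the bench left of the dispenser; round body 27 mm across, 12 mm high, with two small horns up to 16 mm high; 30 to 65 g; origin centre of its underside, z up.
- tin_quarter: Bystander, leave alone: small open paint tin, 71 mm across, 66 mm high; origin at its underside.
- marker_1: Bystander, leave alone: white marker pen with a red cap, 123 mm long, lying; origin at its underside.
- air_cap_1: Bystander, leave alone: silver-grey air cap (same shape as the brass one, not the one to store); origin at its underside.
- cap_blue: Bystander, leave alone: blue ribbed bottle cap, 30 mm across, 14 mm high; origin at its underside.
Mind the look-alikes: they are no part of the job. Leave any pink or red look-alike of the brass_cap alone.

How it is judged:
On the way:
1. the cover stands still with its opening lined up with the blue dot's compartment, the brass cap not yet in the tray (horizontal distance between opening_mark and dot_blue below 0.018 m and velocity of joint dial between -0.05 and 0.05 rad/s and not (horizontal distance between brass_cap and opening below 0.05 m and horizontal distance between brass_cap and dispenser below 0.099 m and height (world z) of brass_cap below 0.029 m)), for 0.2 s.
At the end, for the whole second after the job is handed in: The opening points at the blue dot within about 0.16 rad (18 mm at the dots' radius), the cover is still, and the brass cap rests inside that compartment below the cover (within 50 mm across of the opening's middle and 99 mm of the axis, origin below 29 mm) (horizontal distance between opening_mark and dot_blue below 0.018 m and velocity of joint dial between -0.05 and 0.05 rad/s and horizontal distance between brass_cap and opening below 0.05 m and horizontal distance between brass_cap and dispenser below 0.099 m and height (world z) of brass_cap below 0.029 m and linear speed of brass_cap below 0.02 m/s); the robot touches nothing.
It fails at once if a bystander (small open paint tin, 71 mm across, 66 mm high) is moved more than 30 mm (distance of tin_quarter from where it was at the start of the episode above 0.03 m).
It fails at once if a bystander (white marker pen with a red cap, 123 mm long, lying) is moved more than 30 mm (distance of marker_1 from where it was at the start of the episode above 0.03 m).
It fails at once if a bystander (silver-grey air cap (same shape as the brass one, not the one to store)) is moved more than 30 mm (distance of air_cap_1 from where it was at the start of the episode above 0.03 m).
It fails at once if a bystander (blue ribbed bottle cap, 30 mm across, 14 mm high) is moved more than 30 mm (distance of cap_blue from where it was at the start of the episode above 0.03 m).
It also fails if it takes over 62 s, if anything falls off the work surface, if the arm or the gripper's body presses on something with over 40 N, if the wrist force passes 120 N, or if a joint passes its speed limit or range.

## Robot

A 6-joint arm with a two-finger parallel gripper is mounted at the origin on a cart in front of the work surface, level with it; the furniture and walls round the work are solid. World frame = base frame: x ahead of the robot, y to its left, z up, the work surface at z = 0. Lengths are in m, angles in rad, forces in N, time in s.
With the tool pointing down it reaches from about 0.275 to 0.85 m from the base axis. Payload 19 kg.
Tool frame: the origin (TCP) lies midway between the tips of the shut fingers; the grasp point (between the pads) lies 19 mm behind it; z points along the fingers, y is the direction in which the jaws open and shut (so a half turn about z gives the same grasp; the last joint's range is limited). The gripper opens to 85 mm and grips with 20 to 120 N. Pads are 22 mm wide; open, the fingers measure 114 mm over their backs; the gripper's body (76 mm by 85 mm) begins 54 mm behind the grasp point. The pads swing forward as they close: fully open they stand 13 mm farther back than shut.
Start: joints at [1.169, 0.15, 1.437, -0, 1.554, -0.134], TCP at [0.152, 0.554, 0.231] pointing down, gripper open.
Joint ranges: [-2.8, 2.8], [-0.68, 2.1], [0.12, 2.68], [-1.39, 4.53], [0.16, 2.79], [-2.81, 2.81]. Speed limits (rad/s): [1.89, 1.89, 2.22, 3.01, 3.01, 3.01].

## Interface

Orientations are given as a rotation vector (axis times angle).
In Python, from station import status, snapshot, close_job gives the robot as it stands. The module is installed in compiled form; this text tells all that it offers.
- The arm moves only by the tool move_arm, never from a script. Its argument "steps" is text: rows parted by semicolons, each of 6 numbers parted by spaces: the shift along the tool's x, y, z as a fraction of full scale, then the turn, a rotation vector about the tool's x, y, z as a fraction of full scale. A call has 1 to 5 rows; each row shifts and turns the commanded pose from where the row before left it, along the tool's axes as they then stand; what a row does not reach is not made up. Full scale, the value 1, is 30 cm for a shift and 0.15 rad for a turn. A row lasts 1/10 s, in which the tool goes at most 50 mm and 8.59 degrees, less where a joint would pass 70% of its speed; a pose out of reach is approached as far as the arm can. A call with a number of a shift or a turn outside -1 to 1 is refused whole. A call with a gripper value outside its range is refused whole. "gripper" is the opening, from 0 (shut) to 1 (fully open), set as the call begins (left out, the last holds). The fingers move at their own pace and stop on an object; "grip_force" is the grip in N (left out, the last holds). Time passes only in rows, so rows that do not move let the fingers close. It gives the time, the measured TCP pose, the force and the opening at its end, in the units of the state.
- status.observe(): the state, without advancing time (a new reading comes with each control period).
- snapshot(name): name is "side" or "top" or "wrist"; returns a dict with "frame" (384x512x3 uint8, red, green, blue), "range_z" (384x512 float32, m along the optical axis (not along the pixel's ray), 0 where there is no reading), "vfov" (degrees; the focal length in pixels is half the picture's height over the tangent of half this angle, whatever the lens; pixels are square), "cx", "cy" (the principal point, pixels), "R" (3x3) and "t" (3): a world point X has camera coordinates R X + t; the wrist camera has in their place "T_tool_cam" (4x4, takes a point from camera to tool coordinates, whose origin is the TCP and whose axes are the flange's). Camera axes: x right, y down, z forward; pixel columns grow to the right and rows downward; lengths in m; the calibration is good to about 2 mm. A picture is of the moment at which its call begins: read the wrist's pose just before it.
- close_job(): hands the job in, once; it reports no verdict.
The state is a dict: "time_s": time; "joint_positions": joint angles; "joint_vel": joint speeds; "joint_efforts": joint torques, N m; "tool_pos": TCP position; "orientation": TCP orientation; "wrist_force": force on the tool from outside, world axes, zero at the start; "torque": the same for the moment, N m; "finger_gap": finger opening in m.
Only numpy, scipy, OpenCV 4.12 (cv2) and the standard library are available. Lean on these libraries where they do the work, as an engineer would, in place of code of your own. Each camera call takes 0.05 s, during which the arm holds its last target.

## Working session

There is one attempt and no reset: what is moved stays moved. The work goes in short steps, Python scripts to look and compute and a tool call to move; the robot and the scene stay as the last step left them, time stands still between calls to the robot, and variables do not carry over. Pictures are saved under pics/ and viewed, and the job is handed in when it is done.

Besides the shell and the picture viewer there is one more tool, called after ">>>" by a JSON object that holds its "name" and its "arguments". move_arm: Moves the arm, as the interface text tells. Its arguments: {"type":"object","properties":{"steps":{"type":"string"},"gripper":{"type":"number"},"grip_force":{"type":"number"}},"required":["steps"]}

```bash
mkdir -p pics; python3 - <<'E'
from station import status, snapshot
import cv2,numpy as np
s=status.observe();print({k:np.round(v,3).tolist() for k,v in s.items()})
for n in("top","side","wrist"):
    d=snapshot(n);cv2.imwrite(f"pics/{n}0.png",d["frame"][:,:,::-1]);np.savez(f"{n}0.npz",**d)
    print(n,d["vfov"],d["cx"],d["cy"],[ (k,np.round(d[k],3).tolist()) for k in("R","t","T_tool_cam") if k in d])
E
```

```text
{'time_s': 0.0, 'joint_positions': [1.169, 0.151, 1.438, -0.0, 1.554, -0.134], 'joint_vel': [0.001, -0.0, 0.002, -0.001, -0.001, 0.001], 'joint_efforts': [0.0, -71.305, -57.085, -0.0, 0.009, 0.0], 'tool_pos': [0.152, 0.554, 0.231], 'orientation': [-0.419, -3.113, 0.002], 'wrist_force': [-0.151, 1.563, -0.3], 'torque': [-0.042, -0.043, 0.003], 'finger_gap': 0.085}
top 53.49737754049998 252.72688043370687 192.6810125249018 [('R', [[-0.007, -1.0, -0.027], [-0.984, 0.012, -0.176], [0.176, 0.026, -0.984]]), ('t', [0.186, 0.559, 0.891])]
side 51.42719724898629 253.64284152499775 196.34607435959893 [('R', [[-0.986, -0.167, 0.006], [-0.091, 0.503, -0.859], [0.14, -0.848, -0.511]]), ('t', [0.591, 0.023, 0.947])]
wrist 67.7571757828333 254.21053793364874 192.77791280309805 [('T_tool_cam', [[0.001, -0.958, -0.287, 0.072], [1.0, 0.0, 0.001, -0.0], [-0.001, -0.287, 0.958, -0.143], [0.0, 0.0, 0.0, 1.0]])]
```

View pics/top0.png

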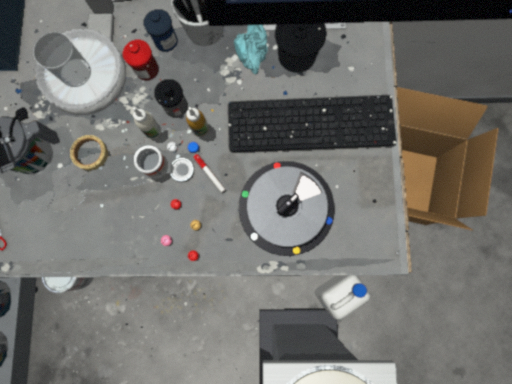

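View pics/side0.png

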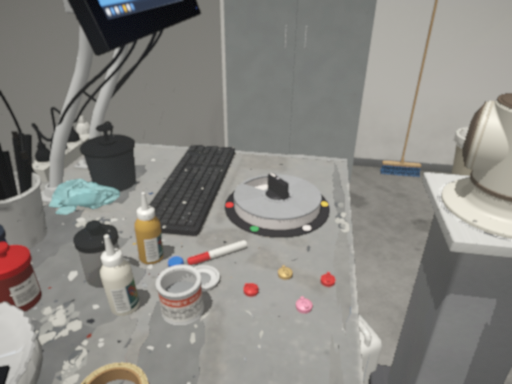

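View pics/wrist0.png

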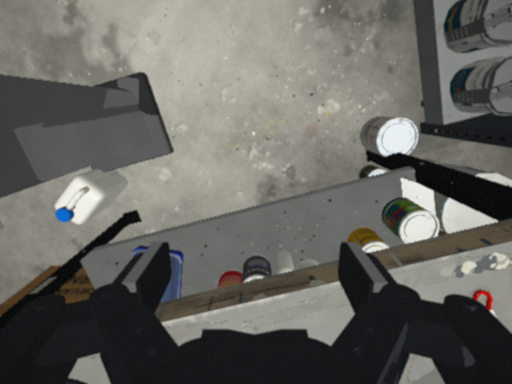

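```bash
cat > h.py <<'E'
import numpy as np,cv2
from station import status,snapshot
def f(d): return 192/np.tan(np.radians(float(d["vfov"]))/2)
def ray(d,u,v,z,Tw=None):
    c=np.array([(u-float(d["cx"]))/f(d),(v-float(d["cy"]))/f(d),1.])
    if Tw is None:
        R=d["R"];o=-R.T@d["t"];w=R.T@c
    else:
        M=Tw@d["T_tool_cam"];o=M[:3,3];w=M[:3,:3]@c
    return o+w*(z-o[2])/w[2]
def Tw(s):
    M=np.eye(4);M[:3,:3]=cv2.Rodrigues(np.array(s["orientation"],float))[0];M[:3,3]=s["tool_pos"];return M
def blobs(d,lo,hi,amin=8):
    h=cv2.cvtColor(d["frame"],cv2.COLOR_RGB2HSV)
    m=cv2.inRange(h,np.array(lo),np.array(hi))
    n,l,st,c=cv2.connectedComponentsWithStats(m)
    return [(st[i,4],c[i]) for i in range(1,n) if st[i,4]>=amin]
E
python3 - <<'E'
from h import *
d=dict(np.load("top0.npz"))
img=d["frame"][:,:,::-1]
cv2.imwrite("pics/topz.png",cv2.resize(img[130:290,120:350],None,fx=3.4,fy=3.4,interpolation=cv2.INTER_CUBIC))
for nm,lo,hi,z in(("blue",(105,150,80),(125,255,255),.008),("red",(0,180,80),(4,255,255),.008),("green",(50,150,60),(75,255,255),.008),("yellow",(22,180,120),(32,255,255),.008),("brass",(12,80,80),(21,255,255),.012)):
    for a,c in blobs(d,lo,hi):
        if 120<c[0]<350 and 130<c[1]<290: print(nm,a,c.round(1),ray(d,*c,z).round(4))
d=dict(np.load("side0.npz"))
for nm,lo,hi,z in(("blue",(105,150,80),(125,255,255),.008),("brass",(12,80,80),(21,255,255),.012),("green",(50,150,60),(75,255,255),.008)):
    for a,c in blobs(d,lo,hi):
        if 150<c[0]<350 and 150<c[1]<330: print("side",nm,a,c.round(1),ray(d,*c,z).round(4))
E
```

```text
blue 84 [192.9 146.9] [0.6943 0.3398 0.008 ]
blue 37 [328.6 220.4] [ 0.4947 -0.0115  0.008 ]
red 40 [199.3 161. ] [0.6553 0.3221 0.008 ]
red 17 [276.5 164.5] [0.6429 0.1185 0.008 ]
red 56 [175.7 204.1] [0.541  0.3814 0.008 ]
red 65 [193.  255.2] [0.4096 0.3338 0.008 ]
yellow 14 [297.1 249. ] [0.4231 0.0706 0.008 ]
brass 88 [195.3 224.7] [0.4866 0.3287 0.012 ]
side blue 68 [174.8 260.8] [0.6941 0.3366 0.008 ]
side brass 140 [284.7 272.6] [0.4854 0.3377 0.012 ]
```

View pics/topz.png

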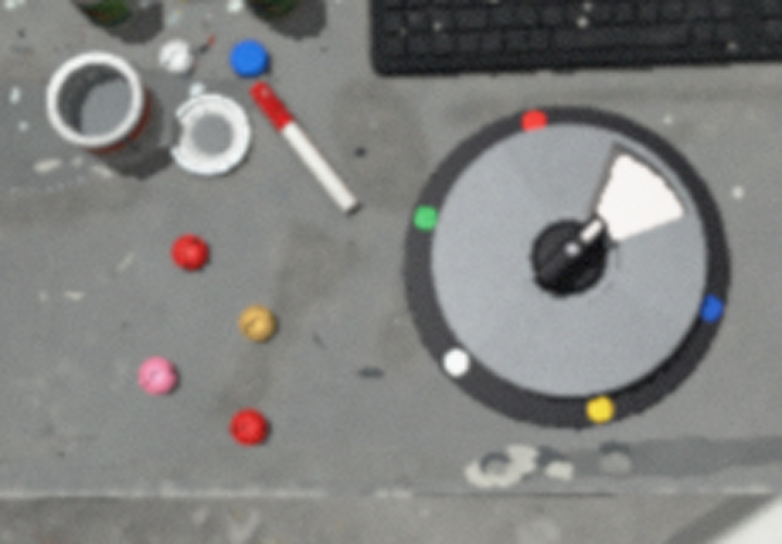

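```bash
python3 - <<'E'
from h import *
for n in("top","side"):
    d=dict(np.load(n+"0.npz"));P={}
    h=cv2.cvtColor(d["frame"],cv2.COLOR_RGB2HSV)
    for nm,lo,hi in(("blue",(105,120,60),(125,255,255)),("green",(50,100,60),(85,255,255)),("yellow",(20,130,100),(34,255,255)),("red",(0,150,80),(6,255,255)),("white",(0,0,190),(179,30,255)),("brass",(10,60,50),(24,255,255))):
        for a,c in blobs(d,lo,hi,4):
            p=ray(d,*c,.008 if nm!="brass" else .013)
            ok=(np.hypot(p[0]-.53,p[1]-.1)<.16) if nm!="brass" else np.hypot(p[0]-.487,p[1]-.33)<.05
            if ok: print(n,nm,a,c.round(1),p.round(4)); P[nm]=p
    if "blue" in P and "green" in P: print((P["blue"]+P["green"])/2)
    if "yellow" in P and "red" in P: print((P["yellow"]+P["red"])/2)
    # black foot plate + grip via range
d=dict(np.load("top0.npz"))
u,v=np.meshgrid(np.arange(512),np.arange(384))
z=d["range_z"];c=np.stack([(u-d["cx"])/f(d)*z,(v-d["cy"])/f(d)*z,z],-1)
W=(c-d["t"])@d["R"]
near=np.hypot(W[...,0]-.53,W[...,1]-.1)<.13
dk=near&(W[...,2]>.055)&(W[...,2]<.1);print("grip",dk.sum(),W[dk].mean(0),W[dk].max(0))
q=W[dk][:,:2]-W[dk][:,:2].mean(0);w,V=np.linalg.eigh(q.T@q);print("axis",np.degrees(np.arctan2(V[1,1],V[0,1])))
cov=near&(W[...,2]>.025)&(W[...,2]<.05);(x,y),r=cv2.minEnclosingCircle(W[cov][:,:2].astype(np.float32));print("cover",x,y,r, np.median(W[cov][:,2]))
op=near&(W[...,2]>.0)&(W[...,2]<.022)&(np.hypot(W[...,0]-x,W[...,1]-y)<.095);m=W[op].mean(0);print("open",op.sum(),m,np.degrees(np.arctan2(m[1]-y,m[0]-x)))
b=(np.hypot(W[...,0]-.487,W[...,1]-.333)<.03)&(W[...,2]>.006);print("cap",b.sum(),W[b].mean(0),W[b].min(0),W[b].max(0))
d=dict(np.load("side0.npz"))
z=d["range_z"];c=np.stack([(u-d["cx"])/f(d)*z,(v-d["cy"])/f(d)*z,z],-1)
W=(c-d["t"])@d["R"]
b=(np.hypot(W[...,0]-.487,W[...,1]-.333)<.03)&(W[...,2]>.006);print("cap",b.sum(),W[b].mean(0),W[b].min(0),W[b].max(0))
E
```

```text
top blue 46 [328.8 220.5] [ 0.4944 -0.012   0.008 ]
top green 37 [244.6 193.8] [0.566  0.2025 0.008 ]
top yellow 50 [296.3 249.9] [0.421  0.0725 0.008 ]
top red 28 [276.6 164.8] [0.6422 0.1182 0.008 ]
top white 386 [306.8 188.7] [0.5775 0.0413 0.008 ]
top white 11 [293.6 197.3] [0.5553 0.0758 0.008 ]
top white 38 [253.6 236.1] [0.4565 0.1798 0.008 ]
top white 70 [267.7 267.8] [0.3771 0.1451 0.008 ]
top white 12 [284.1 267.9] [0.3766 0.1043 0.008 ]
top brass 97 [195.2 224.8] [0.4863 0.3286 0.013 ]
[0.53022059 0.09525104 0.008     ]
[0.53159807 0.09538454 0.008     ]
side green 39 [253.7 228.5] [0.5645 0.2062 0.008 ]
side yellow 31 [324.  203.6] [0.419  0.0782 0.008 ]
side red 34 [229.  204.5] [0.6374 0.1214 0.008 ]
side white 7 [272.7 174. ] [ 0.5565 -0.0495  0.008 ]
side white 58 [261.5 186.9] [0.5753 0.0252 0.008 ]
side white 12 [343.2 214.3] [0.3754 0.1167 0.008 ]
side white 33 [306.3 227.2] [0.4547 0.1816 0.008 ]
side brass 162 [284.7 272.5] [0.4853 0.3388 0.013 ]
[0.52821941 0.09980406 0.008     ]
grip 189 [0.52960789 0.0970171  0.07666692] [0.55469061 0.12186388 0.08064796]
axis 134.24166143089022
cover 0.5310203433036804 0.09597255289554596 0.10069206357002258 0.03608982561901348
open 417 [0.58088226 0.0465201  0.00893757] -44.763771992636464
cap 89 [0.48718051 0.32964683 0.01266711] [0.47549536 0.31708625 0.00725016] [0.49880698 0.3427105  0.01931684]
cap 122 [0.48609177 0.33271269 0.01014432] [0.47262245 0.31742327 0.00609861] [0.49835926 0.34358262 0.01535733]
```

>>> {"name": "move_arm", "arguments": {"steps": "0 0 0 0 0 0.86;0 0 0 0 0 0.86;0 0 0 0 0 0.86;0 0 0 0 0 0.86;-0.15 -0.014 0 0 0 0", "gripper": 0.6}}

```text
time_s: 0.65
tool_pos: [0.1794, 0.5212, 0.2305]
orientation: [-1.205, -2.9, 0.001]
wrist_force: [1.9, 0.1, -0.3]
finger_gap: 0.0516
```

>>> {"name": "move_arm", "arguments": {"steps": "-0.15 -0.014 0 0 0 0;-0.15 -0.014 0 0 0 0;-0.15 -0.014 0 0 0 0;-0.15 -0.014 0 0 0 0;-0.15 -0.014 0 0 0 0"}}

```text
time_s: 1.15
tool_pos: [0.3263, 0.3444, 0.2312]
orientation: [-1.2, -2.904, 0.0]
wrist_force: [0.4, 1.2, -0.6]
finger_gap: 0.0512
```

>>> {"name": "move_arm", "arguments": {"steps": "-0.15 -0.014 0 0 0 0;-0.15 -0.014 0 0 0 0;-0.15 -0.014 0 0 0 0;-0.15 -0.014 0 0 0 0;-0.15 -0.014 0 0 0 0"}}

```text
time_s: 1.65
tool_pos: [0.471, 0.1706, 0.2313]
orientation: [1.2, 2.903, 0.0]
wrist_force: [0.8, -0.2, 0.9]
finger_gap: 0.0514
```

>>> {"name": "move_arm", "arguments": {"steps": "-0.1 -0.01 0 0 0 0;0 0 0 0 0 0;0 0 0 0 0 0"}}

```text
time_s: 1.95
tool_pos: [0.4893, 0.1486, 0.2309]
orientation: [-1.202, -2.902, 0.001]
wrist_force: [-0.3, 0.3, 0.1]
finger_gap: 0.0513
```

```bash
cat >> h.py <<'E'
def delta(x,y,z,yaw=None):
    s=status.observe();M=Tw(s);dl=M[:3,:3].T@(np.array([x,y,z])-M[:3,3])
    yw=np.degrees(np.arctan2(M[1,1],M[0,1]))
    print("pos",M[:3,3].round(4),"yaw_y",yw.round(2),"tilt z",M[:3,2].round(3),"shift frac",(dl/.3).round(4),"q",np.round(s["joint_positions"],3), end=" ")
    if yaw is not None: print("turnz frac",np.radians((yw-yaw+90)%180-90)/.15)
    print()
E
python3 - <<'E'
from h import *
s=status.observe();d=snapshot("wrist");cv2.imwrite("pics/w1.png",d["frame"][:,:,::-1])
M=Tw(s)@d["T_tool_cam"]
u,v=np.meshgrid(np.arange(512),np.arange(384))
z=d["range_z"];c=np.stack([(u-d["cx"])/f(d)*z,(v-d["cy"])/f(d)*z,z],-1)
W=c@M[:3,:3].T+M[:3,3]
near=np.hypot(W[...,0]-.53,W[...,1]-.1)<.06
k=near&(W[...,2]>.07)&(W[...,2]<.085)&(z>0.1)
if k.sum():
    r=cv2.minAreaRect(W[k][:,:2].astype(np.float32)*1000);print(k.sum(),r,W[k][:,2].mean())
for nm,lo,hi in(("blue",(105,120,60),(125,255,255)),("green",(50,100,60),(85,255,255)),("red",(0,150,80),(6,255,255)),("yellow",(20,130,100),(34,255,255))):
    for a,c in blobs(d,lo,hi,30): print(nm,a,c,ray(d,*c,.008,Tw(s)))
delta(.53,.096,.231,45)
E
```

```text
703 ((529.2913208007812, 94.97909545898438), (15.076643943786621, 63.17103576660156), 44.273338317871094) 0.07615613633404557
blue 407 [465.37346437 172.84766585] [0.69133742 0.33695288 0.008     ]
blue 35 [171.97142857 246.82857143] [ 0.48997543 -0.01622164  0.008     ]
green 158 [322.44936709 178.02531646] [0.56469783 0.20022058 0.008     ]
red 271 [319.00738007   5.49077491] [0.41239153 0.32776636 0.008     ]
red 504 [424.68253968  57.87896825] [0.5399919  0.37986019 0.008     ]
red 345 [439.67536232 162.3826087 ] [0.65602865 0.32115406 0.008     ]
yellow 439 [360.49430524  56.53302961] [0.48584407 0.32766523 0.008     ]
yellow 142 [174.59859155 169.15492958] [0.4197132  0.07175721 0.008     ]
pos [0.4889 0.1492 0.2311] yaw_y 45.07 tilt z [-0.001  0.    -1.   ] shift frac [-0.2222 -0.0289  0.0003] q [ 0.145  0.017  1.582  0.     1.543 -0.641] turnz frac 0.008692523358829474
```

View pics/w1.png

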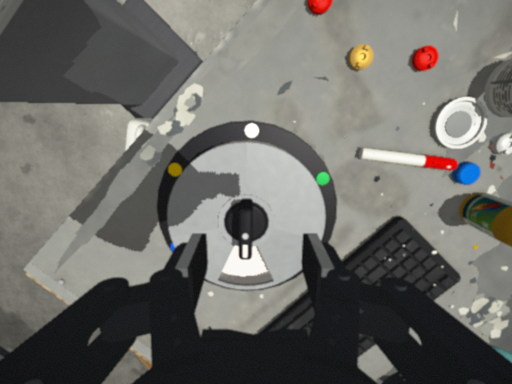

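>>> {"name": "move_arm", "arguments": {"steps": "-0.11 -0.015 0 0 0 0;-0.112 -0.016 0 0 0 0;0 0 0.14 0 0 0;0 0 0.14 0 0 0;0 0 0 0 0 0"}}

```text
time_s: 2.5
tool_pos: [0.527, 0.0962, 0.1427]
orientation: [-1.196, -2.897, 0.005]
wrist_force: [0.0, 0.8, 0.9]
finger_gap: 0.0514
```

```bash
python3 - <<'E'
from h import *
delta(.5295,.0955,.05,45)
E
```

```text
pos [0.527  0.0962 0.1427] yaw_y 45.15 tilt z [-0.008 -0.    -1.   ] shift frac [-0.0091  0.006   0.309 ] q [ 0.037  0.121  1.652  0.     1.376 -0.751] turnz frac 0.017981098402479117
```

>>> {"name": "move_arm", "arguments": {"steps": "-0.004 0.002 0.1 0 0 0;0 0 0.1 0 0 0;0 0 0.07 0 0 0;0 0 0 0 0 0;0 0 0 0 0 0"}}

```text
time_s: 3.0
tool_pos: [0.5318, 0.0956, 0.0685]
orientation: [1.198, 2.903, 0.001]
wrist_force: [0.7, 0.2, 0.2]
finger_gap: 0.0512
```

```bash
python3 - <<'E'
from h import *
delta(.5295,.0955,.05,45)
E
```

```text
pos [0.5318 0.0956 0.0685] yaw_y 45.14 tilt z [ 0.002  0.    -1.   ] shift frac [ 0.0053 -0.0057  0.0615] q [ 0.035  0.19   1.734 -0.     1.216 -0.753] turnz frac 0.01681676101456706
```

>>> {"name": "move_arm", "arguments": {"steps": "0.005 -0.005 0.03 0 0 0;0 0 0.03 0 0 0;0 0 0 0 0 0;0 0 0 0 0 0"}}

```text
time_s: 3.4
tool_pos: [0.529, 0.0949, 0.0483]
orientation: [-1.2, -2.903, 0.0]
wrist_force: [0.2, 0.1, 0.3]
finger_gap: 0.051
```

>>> {"name": "move_arm", "arguments": {"steps": "0 0 0 0 0 0;0 0 0 0 0 0;0 0 0 0 0 0;0 0 0 0 0 0;0 0 0 0 0 0", "gripper": 0, "grip_force": 30}}

```text
time_s: 3.9
tool_pos: [0.5286, 0.0942, 0.0487]
orientation: [-1.2, -2.903, 0.003]
wrist_force: [-7.7, -7.3, 8.3]
finger_gap: 0.0155
```

```bash
python3 - <<'E'
from h import *
delta(.5295,.0955,.05,45)
s=status.observe();print(s["finger_gap"],s["wrist_force"],s["torque"])
E
```

```text
pos [0.5286 0.0942 0.0487] yaw_y 45.09 tilt z [-0.001 -0.001 -1.   ] shift frac [ 0.0009  0.005  -0.0045] q [ 3.400e-02  2.060e-01  1.759e+00 -1.000e-03  1.178e+00 -7.530e-01] turnz frac 0.010692822054061047

0.015535200812950135 [-7.71987674 -7.33054387  8.28494041] [-1.10131647  1.08355585  0.06509488]
```

>>> {"name": "move_arm", "arguments": {"steps": "0 -0.002 -0.001 0 0 0.3;0 0 0 0 0 0.5;0 0 0 0 0 0.5;0 0 0 0 0 0.5;0 0 0 0 0 0.5"}}

```text
time_s: 4.4
tool_pos: [0.5286, 0.0942, 0.0487]
orientation: [1.684, 2.652, -0.001]
wrist_force: [-0.0, -2.9, 0.7]
finger_gap: 0.0156
```

```bash
python3 - <<'E'
from h import *
delta(.529,.095,.049,-18.4)
s=status.observe();print(s["finger_gap"],s["wrist_force"],s["torque"])
E
```

```text
pos [0.5286 0.0942 0.0487] yaw_y 25.15 tilt z [-0.    -0.001 -1.   ] shift frac [ 0.0018  0.0024 -0.001 ] q [ 3.300e-02  2.060e-01  1.760e+00 -1.000e-03  1.177e+00 -4.050e-01] turnz frac 5.067115781075169

0.015635739942586647 [-0.03588035 -2.93976168  0.67764792] [-0.45192523  0.00104578  0.12470327]
```

Works well, forces small. Continue.

>>> {"name": "move_arm", "arguments": {"steps": "0 0 0 0 0 0.5;0 0 0 0 0 0.5;0 0 0 0 0 0.5;0 0 0 0 0 0.5;0 0 0 0 0 0.5"}}

```text
time_s: 4.9
tool_pos: [0.5286, 0.0942, 0.0487]
orientation: [2.149, 2.291, -0.001]
wrist_force: [0.6, -2.8, -1.3]
finger_gap: 0.0156
```

>>> {"name": "move_arm", "arguments": {"steps": "0 0 0 0 0 0.5;0 0 0 0 0 0.5;0 0 0 0 0 0.5;0 0 0 0 0 0.5;0 0 0 0 0 0.4"}}

```text
time_s: 5.4
tool_pos: [0.5287, 0.0942, 0.0487]
orientation: [2.524, 1.869, -0.0]
wrist_force: [0.7, -1.9, -0.6]
finger_gap: 0.0157
```

>>> {"name": "move_arm", "arguments": {"steps": "0 0 0 0 0 0;0 0 0 0 0 0"}}

```text
time_s: 5.6
tool_pos: [0.5287, 0.0942, 0.0487]
orientation: [2.52, 1.875, -0.0]
wrist_force: [1.7, -5.2, -1.3]
finger_gap: 0.0156
```

```bash
python3 - <<'E'
from h import *
delta(.529,.095,.049,-18.4)
s=status.observe();print(s["finger_gap"],s["wrist_force"],s["torque"])
E
```

```text
pos [0.5287 0.0942 0.0487] yaw_y -16.69 tilt z [ 0.    -0.001 -1.   ] shift frac [ 0.0027  0.0002 -0.001 ] q [ 3.300e-02  2.060e-01  1.759e+00 -1.000e-03  1.176e+00  3.250e-01] turnz frac 0.19935755644765502

0.015596439769775814 [ 1.70107906 -5.16398505 -1.25239384] [-0.71417172 -0.16018386 -0.03112528]
```

Finish the turn, release, and rise.

>>> {"name": "move_arm", "arguments": {"steps": "0 0 0 0 0 0.18;0 0 0 0 0 0;0 0 0 0 0 0"}}

```text
time_s: 5.9
tool_pos: [0.5287, 0.0943, 0.0487]
orientation: [2.546, 1.839, -0.0]
wrist_force: [0.7, -4.9, -0.0]
finger_gap: 0.0159
```

>>> {"name": "move_arm", "arguments": {"steps": "0 0 0 0 0 0;0 0 0 0 0 0;0 0 0 0 0 0;0 0 0 0 0 0;0 0 0 0 0 0", "gripper": 0.6}}

```text
time_s: 6.4
tool_pos: [0.5286, 0.0946, 0.0486]
orientation: [2.547, 1.839, -0.0]
wrist_force: [-0.0, -0.0, 0.8]
finger_gap: 0.0512
```

>>> {"name": "move_arm", "arguments": {"steps": "0 0 -0.05 0 0 0;0 0 -0.12 0 0 0;0 0 -0.15 0 0 0;0 0 -0.15 0 0 0;0 0 -0.15 0 0 0"}}

```text
time_s: 6.9
tool_pos: [0.5282, 0.0946, 0.2365]
orientation: [2.547, 1.839, 0.0]
wrist_force: [1.3, 0.6, 0.3]
finger_gap: 0.0509
```

>>> {"name": "move_arm", "arguments": {"steps": "0.1 0.12 0 0 0 0;0.1 0.12 0 0 0 0;0.1 0.12 0 0 0 0;0 0 0 0 0 0;0 0 0 0 0 0"}}

```text
time_s: 7.4
tool_pos: [0.6597, 0.1463, 0.233]
orientation: [-2.546, -1.839, 0.003]
wrist_force: [-0.7, 0.1, -0.1]
finger_gap: 0.0508
```

```bash
python3 - <<'E'
from h import *
delta(.486,.329,.2)
d=snapshot("top");cv2.imwrite("pics/t2.png",cv2.resize(np.ascontiguousarray(d["frame"][130:290,120:350,::-1]),None,fx=3.4,fy=3.4,interpolation=cv2.INTER_CUBIC))
s=status.observe();w=snapshot("wrist");cv2.imwrite("pics/w2.png",w["frame"][:,:,::-1])
E
```

```text
pos [0.6597 0.1463 0.233 ] yaw_y -18.31 tilt z [-0.002 -0.    -1.   ] shift frac [ 0.3965 -0.7407  0.1112] q [ 0.104  0.364  1.168 -0.     1.611  0.424]
```

View pics/t2.png

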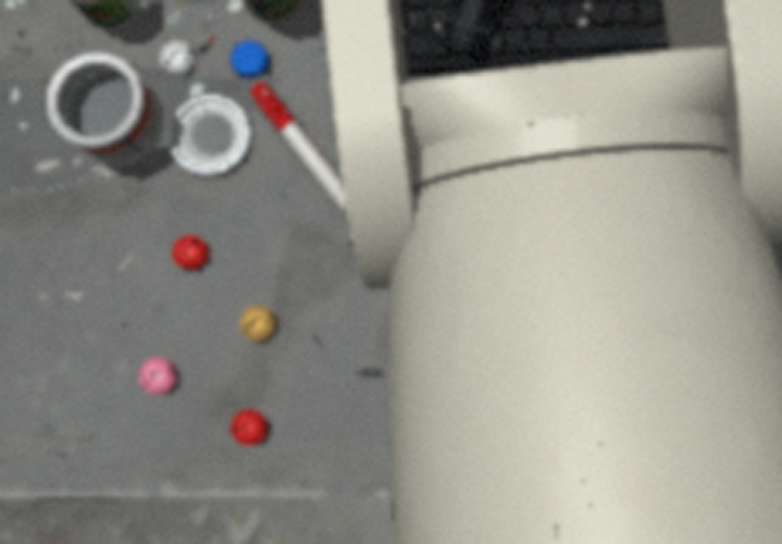

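View pics/w2.png

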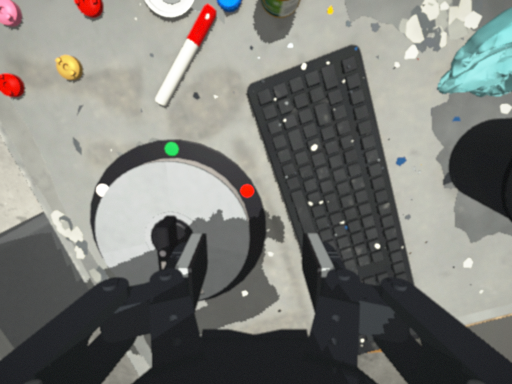

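>>> {"name": "move_arm", "arguments": {"steps": "0.055 -0.1 0 0 0 0;0.055 -0.1 0 0 0 0;0.055 -0.1 0 0 0 0;0.055 -0.1 0 0 0 0;0.055 -0.1 0 0 0 0"}}

```text
time_s: 8.0
tool_pos: [0.5411, 0.2717, 0.2359]
orientation: [2.547, 1.838, 0.003]
wrist_force: [-1.4, 0.9, -0.7]
finger_gap: 0.0511
```

>>> {"name": "move_arm", "arguments": {"steps": "0.06 -0.05 0 0 0 0;0 0 0 0 0 0;0 0 0 0 0 0"}}

```text
time_s: 8.3
tool_pos: [0.5338, 0.293, 0.2356]
orientation: [2.546, 1.84, 0.002]
wrist_force: [-0.5, -0.6, -0.3]
finger_gap: 0.0509
```

```bash
python3 - <<'E'
from h import *
delta(.486,.329,.15)
s=status.observe();w=snapshot("wrist");cv2.imwrite("pics/w3.png",w["frame"][:,:,::-1])
d=snapshot("top");cv2.imwrite("pics/t3.png",cv2.resize(np.ascontiguousarray(d["frame"][130:290,120:350,::-1]),None,fx=3.4,fy=3.4,interpolation=cv2.INTER_CUBIC))
for a,c in blobs(w,(10,60,50),(28,255,255),100): print(a,c,ray(w,*c,.013,Tw(s)))
E
```

```text
pos [0.5338 0.293  0.2356] yaw_y -18.3 tilt z [ 0.002  0.    -1.   ] shift frac [ 0.0638 -0.1895  0.2851] q [ 0.376  0.219  1.348 -0.     1.573  0.695] 
1619 [437.46510191  84.92835083] [0.77433091 0.31729725 0.013     ]
387 [210.17054264 151.06459948] [0.4875285  0.32848878 0.013     ]
```

View pics/w3.png

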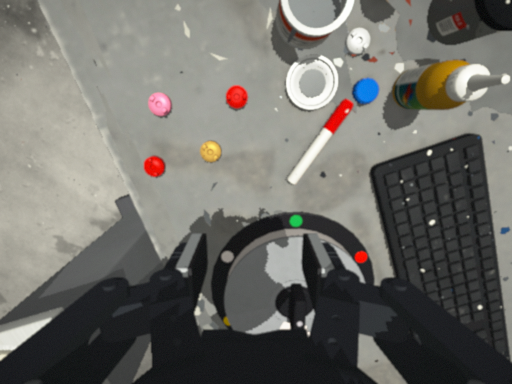

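View pics/t3.png

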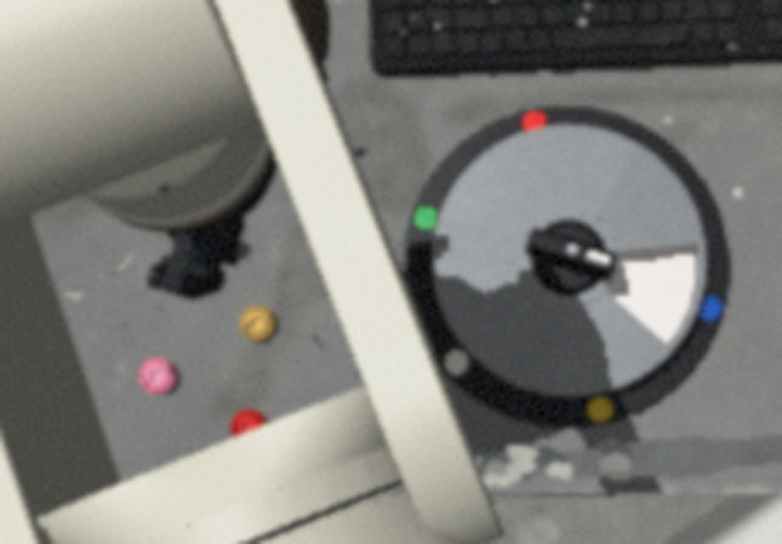

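```bash
python3 - <<'E'
from h import *
w=cv2.imread("pics/w3.png");a=cv2.resize(w[131:171,190:230],(400,400),interpolation=cv2.INTER_CUBIC)
t=cv2.resize(cv2.imread("pics/topz.png")[290:360,220:290],(400,400),interpolation=cv2.INTER_CUBIC)
cv2.imwrite("pics/z3.png",np.hstack([a,t]))
d=snapshot("top");y,x=np.mgrid[:384,:512]
z=d["range_z"];c=np.stack([(x-d["cx"])/f(d)*z,(y-d["cy"])/f(d)*z,z],-1)
W=(c-d["t"])@d["R"]
r=np.hypot(W[...,0]-.529,W[...,1]-.095)
op=(r<.094)&(W[...,2]<.022)&(W[...,2]>0);m=W[op].mean(0);print(op.sum(),m,np.degrees(np.arctan2(m[1]-.095,m[0]-.529)))
k=(r<.05)&(W[...,2]>.07);q=cv2.minAreaRect(W[k][:,:2].astype(np.float32)*1000);print(q)
E
```

```text
483 [0.51208787 0.02984545 0.00895889] -104.55111015417906
((530.4918823242188, 96.02486419677734), (63.401817321777344, 16.031455993652344), 71.18901824951172)
```

View pics/z3.png

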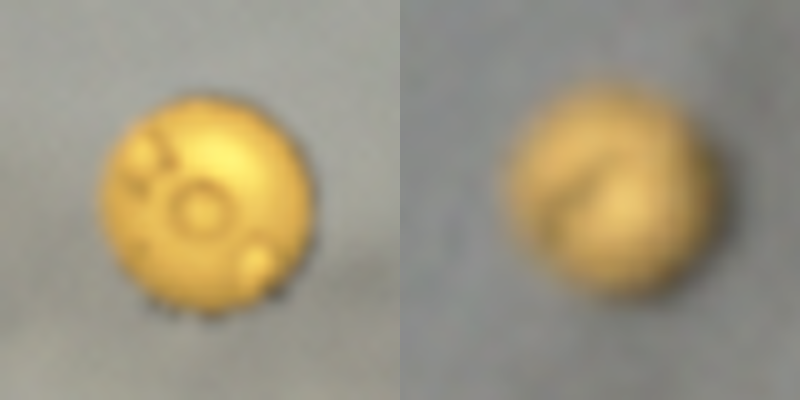

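>>> {"name": "move_arm", "arguments": {"steps": "0.032 -0.09 0 0 0 0;0.032 -0.095 0 0 0 0;0 0 0.12 0 0 0;0 0 0.12 0 0 0;0 0 0.12 0 0 0", "gripper": 0.5}}

```text
time_s: 8.95
tool_pos: [0.488, 0.3283, 0.1256]
orientation: [2.547, 1.838, 0.001]
wrist_force: [1.6, -0.7, 0.7]
finger_gap: 0.0427
```

>>> {"name": "move_arm", "arguments": {"steps": "0 0 0.1 0 0 0;0 0 0.1 0 0 0;0 0 0 0 0 0;0 0 0 0 0 0"}}

```text
time_s: 9.35
tool_pos: [0.4882, 0.3285, 0.0673]
orientation: [2.548, 1.838, -0.001]
wrist_force: [0.2, 0.2, 1.1]
finger_gap: 0.0427
```

```bash
python3 - <<'E'
from h import *
delta(.487,.329,.004,-18.4)
s=status.observe();w=snapshot("wrist");cv2.imwrite("pics/w4.png",w["frame"][:,:,::-1])
E
```

```text
pos [0.4882 0.3285 0.0673] yaw_y -18.38 tilt z [-0. -0. -1.] shift frac [ 0.0004 -0.0043  0.2109] q [ 0.461  0.285  1.617 -0.     1.24   0.782] turnz frac 0.002101168999943509
```

View pics/w4.png

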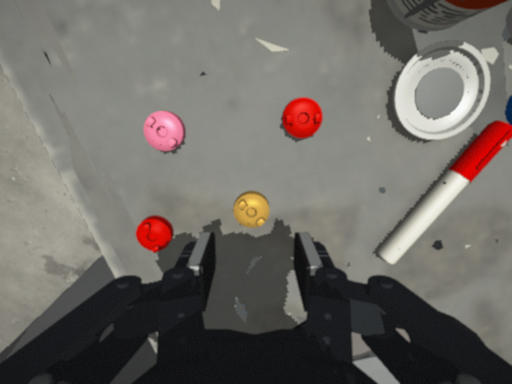

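>>> {"name": "move_arm", "arguments": {"steps": "0 -0.004 0.1 0 0 0;0 0 0.07 0 0 0;0 0 0.035 0 0 0;0 0 0 0 0 0;0 0 0 0 0 0"}}

```text
time_s: 9.9
tool_pos: [0.4874, 0.3296, 0.0066]
orientation: [2.547, 1.839, 0.003]
wrist_force: [0.1, -0.2, 0.8]
finger_gap: 0.0427
```

```bash
python3 - <<'E'
from h import *
delta(.487,.329,.004,-18.4)
s=status.observe();w=snapshot("wrist");cv2.imwrite("pics/w5.png",w["frame"][:,:,::-1])
for a,c in blobs(w,(10,60,50),(28,255,255),100): print(a,c,ray(w,*c,.013,Tw(s)))
E
```

```text
pos [0.4874 0.3296 0.0066] yaw_y -18.34 tilt z [ 0.002  0.001 -1.   ] shift frac [-0.0025 -0.0007  0.0087] q [ 0.464  0.349  1.67  -0.     1.12   0.784] turnz frac 0.007066375217870094

2050 [252.11073171 248.17902439] [0.48790016 0.33108719 0.013     ]
```

View pics/w5.png

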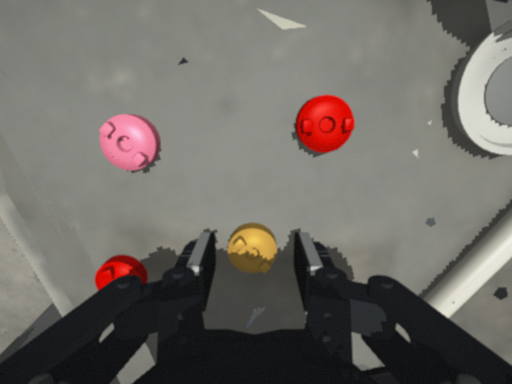

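Cap at (252,248) sits between the fingers. Lower slightly and grip.

>>> {"name": "move_arm", "arguments": {"steps": "0.002 0 0.012 0 0 0;0 0 0 0 0 0"}}

```text
time_s: 10.15
tool_pos: [0.487, 0.33, 0.0018]
orientation: [2.547, 1.839, 0.001]
wrist_force: [0.1, 0.2, -0.1]
finger_gap: 0.0425
```

>>> {"name": "move_arm", "arguments": {"steps": "0 0 0 0 0 0;0 0 0 0 0 0;0 0 0 0 0 0;0 0 0 0 0 0;0 0 0 0 0 0", "gripper": 0, "grip_force": 30}}

```text
time_s: 10.65
tool_pos: [0.4869, 0.33, 0.0019]
orientation: [2.547, 1.839, 0.0]
wrist_force: [-0.8, -0.6, 6.2]
finger_gap: 0.0247
```

>>> {"name": "move_arm", "arguments": {"steps": "0 0 -0.03 0 0 0;0 0 -0.08 0 0 0;0 0 -0.1 0 0 0;0 0 -0.1 0 0 0;0 0 0 0 0 0"}}

```text
time_s: 11.15
tool_pos: [0.4884, 0.3308, 0.0992]
orientation: [2.546, 1.839, 0.01]
wrist_force: [1.0, -0.5, -0.2]
finger_gap: 0.0242
```

```bash
python3 - <<'E'
from h import *
a=np.radians(-108.4);delta(.529+.066*np.cos(a),.0945+.066*np.sin(a),.12,-18.4)
s=status.observe();print(s["finger_gap"]);w=snapshot("wrist");cv2.imwrite("pics/w6.png",w["frame"][:,:,::-1])
E
```

```text
pos [0.4884 0.3308 0.0992] yaw_y -18.33 tilt z [ 0.006  0.003 -1.   ] shift frac [-0.9248  0.3762 -0.0717] q [ 0.465  0.255  1.586 -0.     1.295  0.785] turnz frac 0.008538399903119038

0.024196017421148568
```

View pics/w6.png

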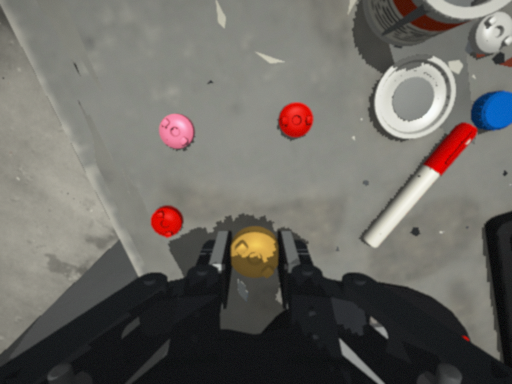

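>>> {"name": "move_arm", "arguments": {"steps": "0 0 -0.12 0 0 0;-0.1 0.04 0 0 0 0;-0.115 0.047 0 0 0 0;-0.115 0.047 0 0 0 0;-0.115 0.047 0 0 0 0"}}

```text
time_s: 11.7
tool_pos: [0.4958, 0.1847, 0.1297]
orientation: [-2.546, -1.839, 0.002]
wrist_force: [1.7, 1.0, -0.3]
finger_gap: 0.0248
```

>>> {"name": "move_arm", "arguments": {"steps": "-0.115 0.047 0 0 0 0;-0.115 0.047 0 0 0 0;-0.115 0.047 0 0 0 0;-0.1 0.04 0 0 0 0;0 0 0 0 0 0"}}

```text
time_s: 12.2
tool_pos: [0.5056, 0.0392, 0.1297]
orientation: [-2.55, -1.835, 0.002]
wrist_force: [-0.1, 0.9, -1.0]
finger_gap: 0.0247
```

```bash
python3 - <<'E'
from h import *
a=np.radians(-108.4);delta(.529+.066*np.cos(a),.0945+.066*np.sin(a),.042,-18.4)
s=status.observe();print(s["finger_gap"])
E
```

```text
pos [0.5056 0.0392 0.1297] yaw_y -18.51 tilt z [-0.001 -0.001 -1.   ] shift frac [-0.0202  0.016   0.2925] q [-7.400e-02  6.800e-02  1.738e+00 -1.000e-03  1.337e+00  2.490e-01] turnz frac -0.012976546905802631

0.024691484557948947
```

>>> {"name": "move_arm", "arguments": {"steps": "-0.02 0.014 0 0 0 0;0 0 0.1 0 0 0;0 0 0.1 0 0 0;0 0 0 0 0 0;0 0 0 0 0 0"}}

```text
time_s: 12.7
tool_pos: [0.5079, 0.0358, 0.0708]
orientation: [-2.546, -1.84, 0.001]
wrist_force: [0.3, -0.1, 0.4]
finger_gap: 0.0252
```

```bash
python3 - <<'E'
from h import *
a=np.radians(-108.4);delta(.529+.066*np.cos(a),.0945+.066*np.sin(a),.042,-18.4)
s=status.observe();w=snapshot("wrist");cv2.imwrite("pics/w7.png",w["frame"][:,:,::-1])
w=snapshot("side");cv2.imwrite("pics/s7.png",cv2.resize(w["frame"][120:270,190:360,::-1],None,fx=4,fy=4))
E
```

```text
pos [0.5079 0.0358 0.0708] yaw_y -18.29 tilt z [-0.001  0.    -1.   ] shift frac [-0.0122  0.0049  0.0961] q [-0.081  0.127  1.801  0.     1.214  0.238] turnz frac 0.013006433555823921
```

View pics/w7.png

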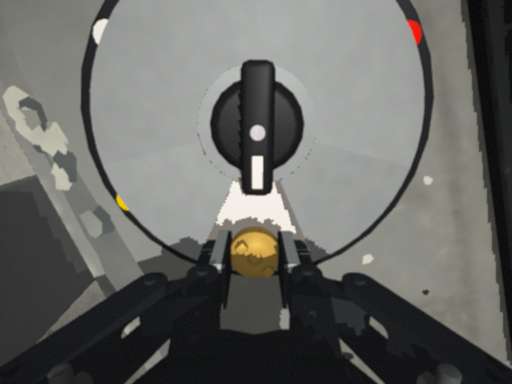

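View pics/s7.png

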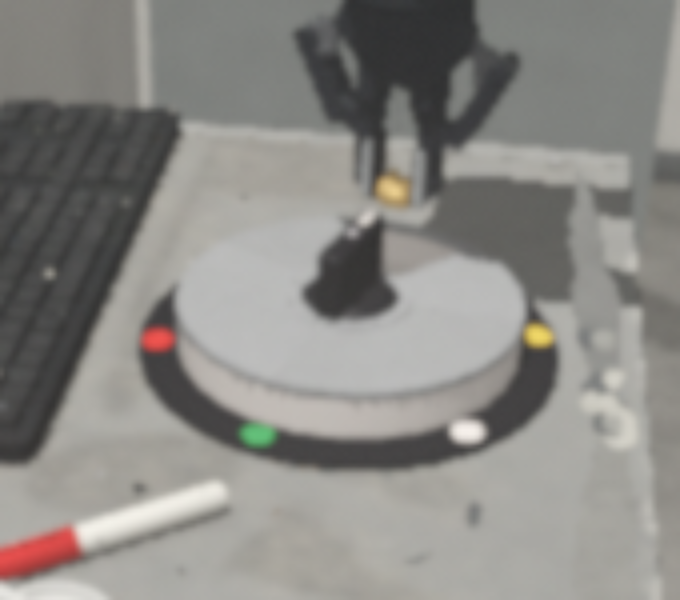

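>>> {"name": "move_arm", "arguments": {"steps": "-0.012 0.004 0.05 0 0 0;0 0 0.04 0 0 0;0 0 0 0 0 0;0 0 0 0 0 0"}}

```text
time_s: 13.2
tool_pos: [0.5082, 0.0316, 0.044]
orientation: [2.547, 1.839, 0.0]
wrist_force: [-0.2, -0.5, -0.6]
finger_gap: 0.0245
```

```bash
python3 - <<'E'
from h import *
a=np.radians(-108.4);delta(.529+.066*np.cos(a),.0945+.066*np.sin(a),.041,-18.4)
s=status.observe();print(s["finger_gap"],s["wrist_force"])
E
```

```text
pos [0.5082 0.0316 0.044 ] yaw_y -18.33 tilt z [ 0. -0. -1.] shift frac [ 0.0008 -0.0003  0.0099] q [-0.089  0.157  1.829 -0.     1.156  0.231] turnz frac 0.007810140979564222

0.02452282725409564 [-0.18530243 -0.45674597 -0.60361833]
```

>>> {"name": "move_arm", "arguments": {"steps": "0 0 0 0 0 0;0 0 0 0 0 0;0 0 0 0 0 0;0 0 0 0 0 0;0 0 0 0 0 0", "gripper": 0.5}}

```text
time_s: 13.7
tool_pos: [0.508, 0.0315, 0.0436]
orientation: [2.547, 1.839, 0.0]
wrist_force: [-0.4, 1.0, 0.3]
finger_gap: 0.0422
```

>>> {"name": "move_arm", "arguments": {"steps": "0 0 -0.05 0 0 0;0 0 -0.12 0 0 0;0 0 -0.15 0 0 0;0 0 -0.15 0 0 0;0 0 -0.1 0 0 0"}}

```text
time_s: 14.2
tool_pos: [0.5084, 0.0315, 0.2178]
orientation: [2.545, 1.838, 0.003]
wrist_force: [1.2, -0.8, 0.1]
finger_gap: 0.0428
```

>>> {"name": "move_arm", "arguments": {"steps": "0.12 0 0 0 0 0;0.13 0 0 0 0 0;0.13 0 0 0 0 0;0.13 0 0 0 0 0;0.13 0 0 0 0 0"}}

```text
time_s: 14.7
tool_pos: [0.5686, 0.2154, 0.2145]
orientation: [2.547, 1.839, -0.0]
wrist_force: [0.7, -1.9, -0.0]
finger_gap: 0.0427
```

>>> {"name": "move_arm", "arguments": {"steps": "0.13 0 0 0 0 0;0.13 0 0 0 0 0;0 0 0 0 0 0;0 0 0 0 0 0"}}

```text
time_s: 15.1
tool_pos: [0.5928, 0.2883, 0.2138]
orientation: [-2.546, -1.841, 0.002]
wrist_force: [-0.6, -0.9, -1.2]
finger_gap: 0.043
```

```bash
python3 - <<'E'
from h import *
s=status.observe();print(s["tool_pos"],s["finger_gap"],s["wrist_force"])
d=snapshot("top");cv2.imwrite("pics/t8.png",cv2.resize(np.ascontiguousarray(d["frame"][130:290,120:350,::-1]),None,fx=3.4,fy=3.4,interpolation=cv2.INTER_CUBIC))
for a,c in blobs(d,(10,60,50),(28,255,255),10):
    if c[0]>240 and c[0]<340 and 150<c[1]<260: print(a,c,ray(d,*c,.018))
y,x=np.mgrid[:384,:512]
z=d["range_z"];c=np.stack([(x-d["cx"])/f(d)*z,(y-d["cy"])/f(d)*z,z],-1)
W=(c-d["t"])@d["R"]
r=np.hypot(W[...,0]-.5293,W[...,1]-.095)
k=(r<.05)&(W[...,2]>.07);print(cv2.minAreaRect(W[k][:,:2].astype(np.float32)*1000))
k=np.hypot(W[...,0]-.508,W[...,1]-.032)<.04;print(np.percentile(W[k][:,2],[1,10,50]))
E
```

```text
[0.59275348 0.28832328 0.21378806] 0.042984553853141906 [-0.59073928 -0.91509069 -1.18239576]
82 [311.62195122 213.90243902] [0.51045871 0.03233062 0.018     ]
62 [295.74193548 250.06451613] [0.42023893 0.07485821 0.018     ]
((530.86767578125, 95.96578979492188), (63.33077621459961, 16.318998336791992), 71.80746459960938)
[0.00542418 0.00756558 0.01166737]
```

View pics/t8.png

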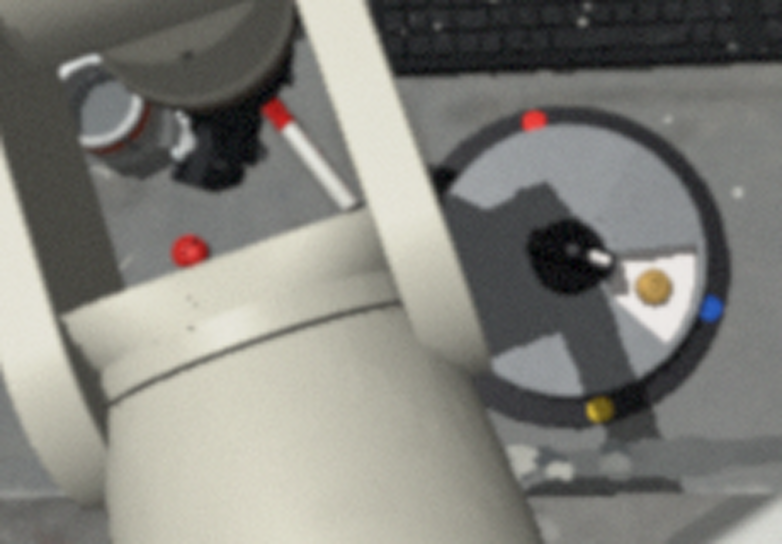

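```bash
python3 -c "
from station import close_job
print(close_job())"
```

```text
the job is handed in; nothing more can be done
None
```

I turned the cover about 63° clockwise by its bar, until the opening lined up with the blue dot. Then I picked up the brass cap, dropped it through the opening and raised the arm clear. I handed the job in at about 15 s of the 62 s limit.

**Cover:** in the last top view the bar stood at −108.2° and the blue compartment at about −108.4°. An earlier check using the opening's visible area gave −104.6°. That figure is likely skewed by the tray floor lying lower than the cover, and the allowance is about 9°.

**Brass cap:** it lies in the opening at about (0.510, 0.032), roughly 2 mm from the opening's middle. Heights around it are at tray-floor level.

**Bystanders:** none were touched that I know of. The tin and the marker still looked in place in the last picture. The arm hid the blue cap and the silver cap there, so I did not check those two at the end, but they were in place in the picture taken after I picked up the brass cap.

**Forces:** the wrist force stayed around 14 N or less in every reading.

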